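Roll a label roll into the loading cradle with a hand pusher

TASK

A stapler has been left lying across the loading track: lift it off and set it aside on the desk, the right way up. Then take the wooden hand pusher and gently roll the label roll along the track, touching it with nothing but the pusher's blade, until it drops into the cradle gap near the far end (robot's left) and stays there without rolling on past it. Finally stand the pusher back on the desk, clear of the track, and leave the other things where they are.

Things in the scene. Friction and masses are not known exactly. Their poses are not given: they have to be found in the camera images.
- track: Loading track fixed on the desk, 380 mm long (its own y axis, +y towards the robot's left), 92 mm wide (its x); origin on the desk under the middle. Grey flat lane 64 mm wide, its surface at z = 14 mm; between two aluminium side rails (6 mm thick, centred at x = +-35 mm) whose tops are at z = 28 mm; a low end stop, top at z = 25 mm, at y = -187 mm; the +y end is open, so a roll pushed too far rolls off. A 42 mm long gap in the lane, from y = 89 to 131 mm, is the cradle.
- track_cradle (a point): Point on the track where the middle of the roll comes to rest in the cradle: y = +110 mm in the track's frame, 45.5 mm above the desk. The roll then lies on the two edges of the gap, 6 mm lower than on the lane; it drops in by itself once its middle is past y = 89 mm, and climbs out if it arrives fast (over about 0.3 m/s) or is pushed on until its middle is past y = 131 mm; the drop itself briefly adds speed, so a gentle push is 0.15 m/s or less.
- roll_center (a point): Middle of the label roll: a white paper roll on a card core, 76 mm diameter, 58 mm long, about 0.14 kg, lying with its axis across the track, free to roll along the lane; it rolls with slight drag and stops within a few centimetres when pushed slowly and left. Its middle is 52 mm above the desk on the lane; at the start it lies 120 to 150 mm from the track's middle on the -y side. The axes of this point turn with the roll.
- stapler: Dark desk stapler, 127 mm long (its x), 36 mm wide (its y) and 40 mm high, 0.19 kg, lying across the tops of both rails, between the roll and the cradle. Origin at the centre of its underside, z up. Base 36 mm wide up to 10 mm height, arm 30 mm wide above; its arm does not move.
- pusher: Wooden hand pusher standing by itself on the desk right of the track, 117 mm long (its y), 78 mm high, about 0.15 kg. Origin on its underside below the middle of the handle, z up. An upright blade 60 mm wide, 78 mm high and 6 mm thick is at the +y end, front face at y = +61 mm; a rear leg at y = -49 mm with a foot 50 mm wide (x) and 16 mm long.
- pusher_grip (a point): Middle of the pusher's handle, 67 mm above its underside: a bar along y, 18 mm wide (x), 22 mm high and 110 mm long, free from below, to be gripped from above across its width. Same axes as the pusher.
- jar: Bystander: specimen jar, 61 mm diameter, 72 mm high, origin at the centre of its underside.
- glue_stick: Bystander: glue stick standing upright, 26 mm diameter, 88 mm high, origin at the centre of its underside.
- calculator: Bystander: calculator 140 x 102 x 26 mm, origin at the centre of its underside.
- sticky_notes: Bystander: pad of sticky notes 78 x 78 x 23 mm, in front of the track, origin at the centre of its underside.
There are look-alikes about, which are no part of the job. What is shaped like the part that bears roll_center but purple or yellow is not meant.

How it is judged:
By the outcome, as a careful person would: the job done as asked, in the order asked, and still so for the second after the job is handed in, with the robot touching nothing.
It also fails if it takes over 67 s, if anything falls off the work surface, if the arm or the gripper's body presses on something with over 40 N, if the wrist force passes 120 N, or if a joint passes its speed limit or range.

ROBOT

A 6-joint arm with a two-finger parallel gripper is mounted at the origin on a cart in front of the work surface, level with it; the furniture and walls round the work are solid. World frame = base frame: x ahead of the robot, y to its left, z up, the work surface at z = 0. Lengths are in mm, angles in degrees, forces in N, time in s.
With the tool pointing down it reaches from about 350 to 850 mm from the base axis. Payload 8.1 kg.
Tool frame: the origin (TCP) lies midway between the tips of the shut fingers; the grasp point (between the pads) lies 19 mm behind it; z points along the fingers, y is the line along which they close (so a half turn about z gives the same grasp; the last joint's range is limited). The gripper opens to 85 mm and grips with 20 to 120 N. Pads are 22 mm wide; open, the fingers measure 114 mm over their backs; the gripper's body (76 mm by 85 mm) begins 54 mm behind the grasp point. The pads swing forward as they close: fully open they stand 13 mm farther back than shut.
Start: joints at [-71.184, 7.471, 85.268, -0, 87.261, -4.893], TCP at [241.275, -549.356, 231.292] pointing down, gripper open.
Joint ranges: [-169.43, 169.43], [-51.17, 129.36], [1.28, 143.12], [-76.62, 256.62], [0, 156.53], [-152.29, 152.29]. Speed limits (degrees/s): [136.94, 136.94, 159.86, 180, 180, 180].

INTERFACE

Orientations are given as [roll, pitch, yaw] about the fixed x, y, z axes, in that order (R = Rz(yaw) Ry(pitch) Rx(roll)).
In Python, from bench import r gives the robot as it stands. The module is installed in compiled form; this text tells all that it offers.
- The arm moves only by the tool jog_arm, never from a script. Its argument "rows" is a list of rows, each a list of 2 entries, a list of its own where there are three numbers: the shift along the tool's x, y, z in mm, then the turn, a rotation vector about the tool's x, y, z in rad. A call has 1 to 10 rows; each row is the pose to reach, as a shift and turn from the pose commanded when the call began, along the tool's axes at that moment; what a row does not reach only later rows make up. A row lasts 1/10 s, in which the tool goes at most 50 mm and 8.59 degrees, less where a joint would pass 70% of its speed; a pose out of reach is approached as far as the arm can. A call with a gripper value outside its range is refused whole. "grip" is the finger opening in mm, from 0 to 85.4, set as the call begins (left out, the last holds). The fingers move at their own pace and stop on an object; "force" is the grip in N (left out, the last holds). Time passes only in rows, so rows that repeat a pose let the fingers close. It gives the time, the measured TCP pose, the force, the opening and the grip force at its end, in the units of the state.
- r.sense(): the state, without advancing time (a new reading comes with each control period).
- r.snapshot(name): name is "side" or "top"; returns (picture, depth): 384x512x3 uint8, blue, green, red; 384x512 float32, mm along the optical axis (not along the pixel's ray), 0 where there is no reading.
- r.camera_params(name): a dict with "fx", "fy", "cx", "cy" (pixels), "pose" (4x4, takes a point from camera to world coordinates). Camera axes: x right, y down, z forward; pixel columns grow to the right and rows downward; lengths in mm; the calibration is good to about 2 mm. A picture is of the moment at which its call begins. camera_params takes no time and is no camera call.
- r.hand_in(): hands the job in; it is judged then, once.
The state is a dict: "time": time; "joint_pos": joint angles; "qd": joint speeds; "joint_efforts": joint torques, N m; "tool_pos": TCP position; "tcp_rot": TCP orientation; "ft_force": force on the tool from outside, world axes, zero at the start; "wrist_torque": the same for the moment, N m; "finger_gap": finger opening in mm; "grip_force": force on a finger pad.
Only numpy, scipy, OpenCV 4.12 (cv2) and the standard library are available. Lean on these libraries where they do the work, as an engineer would, in place of code of your own. Each camera call takes 0.05 s, during which the arm holds its last target. There are 200 camera calls.

## Working session

There is one attempt and no reset: what is moved stays moved. The work goes in short steps, Python scripts to look and compute and a tool call to move; the robot and the scene stay as the last step left them, time stands still between calls to the robot, and variables do not carry over. Pictures are saved under pics/ and viewed, at most 10 in all, crops included, and the job is handed in when it is done.

Besides the shell and the picture viewer there is one more tool, called after "Request:" as name(argument=value, ...), one argument or row to a line, values as JSON. jog_arm: Moves the arm, as the interface text tells. Its arguments: {"type":"object","properties":{"rows":{"type":"array"},"grip":{"type":"number"},"force":{"type":"number"}},"required":["rows"]}

```bash
mkdir -p pics
cat > h.py <<'E'
import numpy as np,cv2
from bench import r
from scipy.spatial.transform import Rotation as R
def snap(n):
    p,d=r.snapshot(n); c=r.camera_params(n)
    v,u=np.mgrid[0:384,0:512]
    P=np.stack([(u-c['cx'])/c['fx']*d,(v-c['cy'])/c['fy']*d,d,np.ones_like(d)],-1)@np.array(c['pose']).T
    return p,d,P[...,:3]
E
python3 - <<'E'
from h import *
for n in('top','side'):
    p,d,P=snap(n); np.savez(f'{n}0.npz',p=p,d=d,P=P); cv2.imwrite(f'pics/{n}0.png',cv2.resize(p,(800,600)))
    c=r.camera_params(n);print(c)
s=r.sense();print(s)
E
```

```text
{'fx': 395.90384034560736, 'fy': 395.90384034560736, 'cx': 249.5265024321546, 'cy': 188.96248620238438, 'pose': array([[ 2.45855056e-02, -9.84253062e-01,  1.75047030e-01,
         3.57484965e+02],
       [-9.99447617e-01, -2.81162087e-02, -1.77183211e-02,
        -8.98401451e+01],
       [ 2.23609706e-02, -1.74514723e-01, -9.84400629e-01,
         1.18438995e+03],
       [ 0.00000000e+00,  0.00000000e+00,  0.00000000e+00,
         1.00000000e+00]])}
{'fx': 462.67223571142443, 'fy': 462.67223571142443, 'cx': 262.2288470041345, 'cy': 195.2843409898632, 'pose': array([[-9.31747892e-01, -1.51745756e-01,  3.29877387e-01,
         8.77274704e+01],
       [-3.63038547e-01,  4.06807225e-01, -8.38278531e-01,
         1.02968266e+03],
       [-6.99129453e-03, -9.00822462e-01, -4.34131333e-01,
         6.77132768e+02],
       [ 0.00000000e+00,  0.00000000e+00,  0.00000000e+00,
         1.00000000e+00]])}
{'time': 0.1, 'joint_pos': array([-7.11828767e+01,  7.51274402e+00,  8.53225740e+01,  3.82039537e-04,
        8.72641548e+01, -4.89083483e+00]), 'qd': array([-0.02722158, -0.10186065, -0.22655866,  0.08297522, -0.00786024,
        0.00177146]), 'joint_efforts': array([ 2.15742439e-03, -5.70954001e+01, -5.01940835e+01, -1.08471472e-04,
        8.21398658e-03,  6.24786503e-05]), 'tool_pos': array([ 241.12432516, -548.86148798,  230.33335749]), 'tcp_rot': array([-1.79900922e+02, -8.86098235e-03,  2.37079319e+01]), 'ft_force': array([-0.37894664, -0.25784088, -1.17414017]), 'wrist_torque': array([-0.02651869,  0.00714082,  0.00876132]), 'grip_force': 0.0, 'finger_gap': 85.25332842291473}
```

View pics/top0.png

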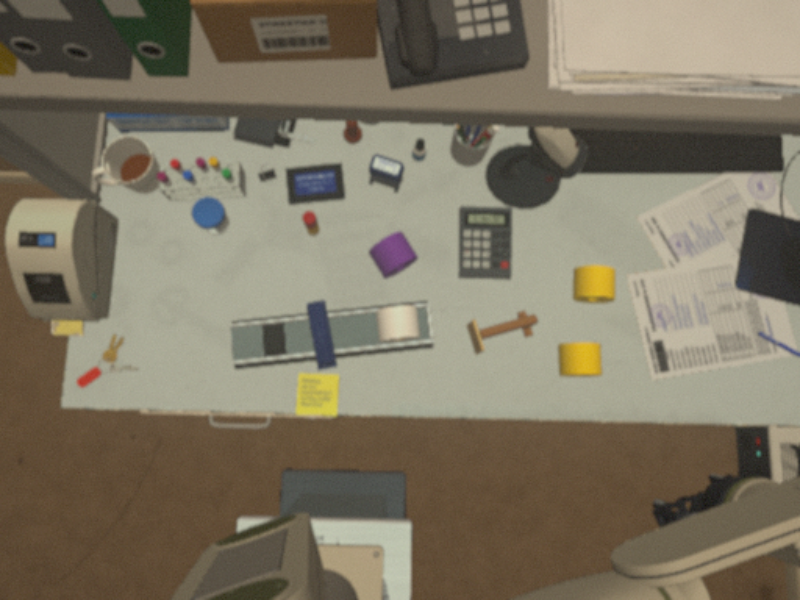

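View pics/side0.png

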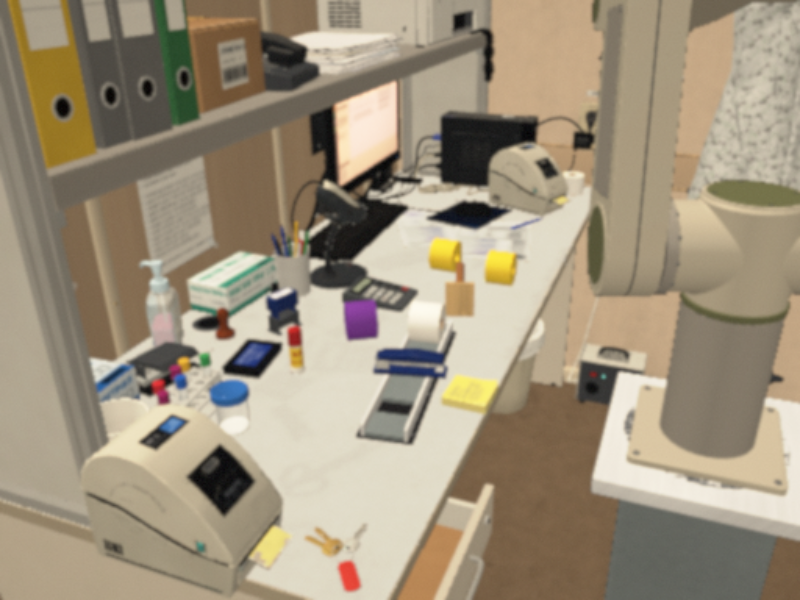

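Top view (800x600): the track runs from about (232,345) to (432,325), the stapler lies across it at (321,335) and the pusher is at (503,328), blade to the left. The roll candidates are white (398,322), purple (393,254), yellow (595,283) and yellow (580,359). The white one lying on the lane is the one meant. I'll confirm with an enlarged crop and measure.

Run:
```python
from h import *
z=np.load('top0.npz');p,P=z['p'],z['P']
cv2.imwrite('pics/crop0.png',cv2.resize(p[185:270,140:350],None,fx=3.8,fy=3.8,interpolation=cv2.INTER_CUBIC))
def reg(u0,u1,v0,v1,z0,z1):
    Q=P[int(v0/1.5625):int(v1/1.5625),int(u0/1.5625):int(u1/1.5625)].reshape(-1,3)
    return Q[(Q[:,2]>z0)&(Q[:,2]<z1)]
def rect(n,Q):
    b=cv2.minAreaRect(Q[:,:2].astype(np.float32)); print(n,len(Q),np.round(Q.mean(0),1),'rect',np.round(b[0],1),np.round(b[1],1),round(b[2],1),np.percentile(Q[:,2],[5,50,95]).round(1))
rect('desk',reg(440,460,280,400,-30,30))
rect('track',reg(222,440,295,375,10,34))
rect('rails',reg(222,440,295,375,22,34))
rect('stapler',reg(300,342,290,375,40,85))
rect('staplerarm',reg(300,342,290,375,60,85))
rect('roll',reg(370,428,290,350,60,100))
rect('rolltop',reg(370,428,290,350,84,100))
rect('pusher',reg(460,545,300,360,50,100))
rect('pusherlow',reg(460,545,300,360,6,100))
for n,a in dict(jar=(190,228,195,235),glue=(300,320,205,238),calc=(455,515,200,285),notes=(293,342,370,420),purple=(365,420,230,280)).items(): rect(n,reg(*a,10,120))
```

```text
desk 994 [ 486.6 -226.1   -1.5] rect [ 488.3 -226.3] [231.2  38.1] 0.6 [-5.4 -1.6  2.1]
track 2019 [485.5  13.2  16.9] rect [479.1  -3.1] [133.  379.5] 8.7 [10.5 14.  29. ]
rails 539 [484.5  -4.9  26.7] rect [486.   -2.2] [119.2 379.3] 9.1 [22.8 26.2 32.3]
stapler 442 [485.5  16.1  62.7] rect [486.8  17.5] [118.8  32.9] 12.0 [55.8 62.9 67.7]
staplerarm 354 [485.5  16.3  64.1] rect [485.9  16.4] [111.   29.5] 12.8 [60.7 64.1 67.9]
roll 543 [ 506.2 -123.6   81.3] rect [ 507.2 -124.4] [58.  73.8] 7.4 [64.6 83.8 90.2]
rolltop 267 [ 507.2 -124.8   87.4] rect [ 507.6 -126.3] [57.7 46.3] 8.6 [84.3 87.1 90.8]
pusher 326 [ 501.3 -311.4   74. ] rect [ 505.4 -322.1] [ 58.4 115.3] 18.2 [59.7 75.7 79.3]
pusherlow 419 [ 501.1 -311.8   61.9] rect [ 504.7 -323.5] [ 58.4 118.1] 17.1 [ 7.3 74.4 79.1]
jar 400 [702.3 231.8  63.6] rect [704.5 234.1] [57.3 58.5] 0.8 [27.2 68.7 72.6]
glue 116 [692.4  42.4  66.3] rect [696.5  43.8] [25.2 23.8] 20.8 [18.2 81.  89. ]
calc 1424 [ 682.  -293.6   19.1] rect [ 686.5 -294.6] [102.5 155.6] 89.8 [11.5 19.4 26. ]
notes 689 [376.2  20.4  16. ] rect [376.7  20.5] [76.5 76.1] 88.6 [11.9 15.8 20.9]
purple 573 [ 636.7 -112.4   63.1] rect [ 641.8 -113.6] [58.9 75.8] 32.8 [32.2 67.9 76.7]
```

View pics/crop0.png

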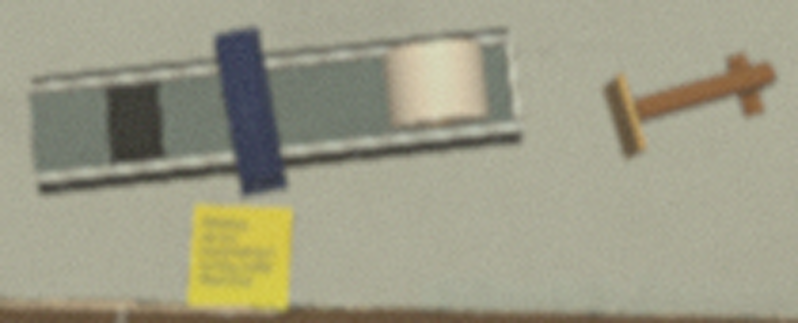

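The crop shows the white roll on the grey lane, crop (435,80), with the stapler at (250,110) between it and the dark cradle gap at (135,120). So the white roll is the one meant. Next I'll refine the fits and work out the first move.

```bash
cat >> h.py <<'E'
def to(x,y,z,yaw,base=None):
    if base is None:
        s=r.sense(); p=np.array(s['tool_pos']); Rb=R.from_euler('xyz',s['tcp_rot'],degrees=True)
    else: p=np.array(base[:3]); Rb=R.from_euler('xyz',[180,0,base[3]],degrees=True)
    Rt=R.from_euler('xyz',[180,0,yaw],degrees=True)
    print('shift',Rb.inv().apply(np.array([x,y,z])-p).round(1),'turn',(Rb.inv()*Rt).as_rotvec().round(4))
E
python3 - <<'E'
from h import *
from scipy.optimize import least_squares
z=np.load('top0.npz');p,P=z['p'],z['P']
def reg(u0,u1,v0,v1,z0,z1):
    m=np.zeros(P.shape[:2],bool);m[int(v0/1.5625):int(v1/1.5625),int(u0/1.5625):int(u1/1.5625)]=1
    return P[m&(P[...,2]>z0)&(P[...,2]<z1)]
Q=reg(222,440,295,375,20,34)
def res(t):
    c,s=np.cos(t[0]),np.sin(t[0]); u=Q[:,0]*c+Q[:,1]*s-t[1]
    return np.abs(u)-35
f=least_squares(res,[np.radians(8),486],loss='cauchy',f_scale=2);a,u0=f.x
print('track yaw',np.degrees(a),'u0',u0,np.median(np.abs(f.fun)))
ux=np.array([np.cos(a),np.sin(a)]);uy=np.array([-ux[1],ux[0]])
T=reg(222,440,295,375,9,34); v=T[:,:2]@uy; lo,hi=np.percentile(v,[.3,99.7]); print('v range',lo,hi,hi-lo)
m=reg(180,460,280,390,-40,200); g=m[np.abs(m[:,:2]@ux-u0)<25]
h=g[:,:2]@uy
for k in range(0,200,4):
    pass
# cradle gap by darkness
M=np.zeros(P.shape[:2],bool);M[190:240,150:200]=1; M&=(np.abs(P[...,:2]@ux-u0)<25)&(p.mean(-1)<70)
vd=P[M][:,:2]@uy;print('gap',np.percentile(vd,[1,5,50,95,99]),'center from ends',(lo+hi)/2+110)
v0=(lo+hi)/2; print('track origin',ux*u0+uy*v0)
Rr=reg(370,428,290,350,80,100); print('roll in track',Rr[:,:2].mean(0)@ux-u0, Rr[:,:2].mean(0)@uy-v0)
H=reg(485,520,300,345,62,100);c=H[:,:2].mean(0);w=np.linalg.svd(H[:,:2]-c)[2][0];w*=np.sign(w[1])
print('handle yaw',np.degrees(np.arctan2(-w[0],w[1])),c)
A=reg(455,545,300,360,50,100)[:,:2]@w;print(np.percentile(A,[.5,99.5]),c@w)
l,hh=np.percentile(A,[.5,99.5]);print('pusher origin',c+w*((l+hh)/2-2.5-c@w))
to(486,17,110,12)
E
```

```text
track yaw 7.784727594002575 u0 485.8973503815265 2.002513659850223
v range -256.8741919286288 120.9790703093727 377.85326223800155
gap [25.72889963 27.2919506  42.89640999 60.03179839 61.37265571] center from ends 42.05243919037194
track origin [490.62290873  -1.50583952]
roll in track -0.17720910414971058 -124.73511792331222
handle yaw 18.730180994191596 [ 501.56051552 -312.12912578]
[-523.37724338 -409.55278669] -456.6562091638769
pusher origin [ 505.51301952 -323.78607281]
shift [ 451.7 -419.4  121.1] turn [-0.0017  0.      0.2043]
```

Request:
jog_arm(
  rows=[
    [[226,-210,0],[0,0,0]],
    [[226,-210,0],[0,0,0]],
    [[226,-210,0],[0,0,0]],
    [[226,-210,0],[0,0,0]],
    [[226,-210,0],[0,0,0]],
    [[226,-210,0],[0,0,0]],
    [[226,-210,0],[0,0,0]],
  ],
  grip=80,
)

```text
time: 0.8
tool_pos: [365.1, -261.9, 231.0]
tcp_rot: [-179.9, -0.1, 24.0]
ft_force: [0.1, -0.9, 0.2]
finger_gap: 80.1
grip_force: 0.0
```

Request:
jog_arm(
  rows=[
    [[226,-210,121],[0,0,0.204]],
    [[226,-210,121],[0,0,0.204]],
    [[226,-210,121],[0,0,0.204]],
    [[226,-210,121],[0,0,0.204]],
    [[226,-210,121],[0,0,0.204]],
    [[226,-210,121],[0,0,0.204]],
    [[226,-210,121],[0,0,0.204]],
    [[226,-210,121],[0,0,0.204]],
    [[226,-210,121],[0,0,0.204]],
    [[226,-210,121],[0,0,0.204]],
  ],
)

```text
time: 1.8
tool_pos: [486.3, 16.0, 110.5]
tcp_rot: [180.0, 0.0, 12.0]
ft_force: [-0.4, -0.6, 0.7]
finger_gap: 79.7
grip_force: 0.0
```

Run:
```python
from h import *
s=r.sense();print(s['time'],s['tool_pos'],s['tcp_rot'],s['joint_pos'],s['finger_gap'])
to(486,17,34,12)
```

```text
1.8 [486.26259215  16.03358572 110.54066894] [1.79974027e+02 1.45510579e-03 1.19897319e+01] [-4.13309398e+00 -4.92563405e+00  1.10786058e+02 -2.63601167e-02
  7.41337628e+01  7.38843792e+01] 79.68609006173102
shift [-0.1 -1.  76.5] turn [ 0.0005  0.     -0.0002]
```

Request:
jog_arm(
  rows=[
    [[0,0,30],[0,0,0]],
    [[0,0,55],[0,0,0]],
    [[0,0,70],[0,0,0]],
    [[0,0,76],[0,0,0]],
    [[0,0,76],[0,0,0]],
  ],
)

```text
time: 2.3
tool_pos: [485.9, 15.9, 34.2]
tcp_rot: [-180.0, 0.0, 11.9]
ft_force: [0.8, -0.2, 0.5]
finger_gap: 80.2
grip_force: 0.0
```

Request:
jog_arm(
  rows=[
    [[0,0,0],[0,0,0]],
    [[0,0,0],[0,0,0]],
    [[0,0,0],[0,0,0]],
    [[0,0,0],[0,0,0]],
    [[0,0,0],[0,0,0]],
    [[0,0,0],[0,0,0]],
    [[0,0,0],[0,0,0]],
    [[0,0,0],[0,0,0]],
    [[0,0,0],[0,0,0]],
    [[0,0,0],[0,0,0]],
  ],
  grip=10,
  force=50,
)

```text
time: 3.3
tool_pos: [487.5, 17.4, 36.0]
tcp_rot: [-180.0, -0.1, 12.0]
ft_force: [-3.6, 2.1, 10.8]
finger_gap: 28.8
grip_force: 64.9
```

Request:
jog_arm(
  rows=[
    [[0,0,-10],[0,0,0]],
    [[0,0,-30],[0,0,0]],
    [[0,0,-60],[0,0,0]],
    [[0,0,-80],[0,0,0]],
    [[0,0,-80],[0,0,0]],
    [[0,0,-80],[0,0,0]],
  ],
)

```text
time: 3.9
tool_pos: [486.3, 16.9, 114.3]
tcp_rot: [180.0, -0.0, 12.0]
ft_force: [-1.0, -0.0, -2.8]
finger_gap: 29.1
grip_force: 63.0
```

Run:
```python
from h import *
s=r.sense();print(s['time'],s['tool_pos'],s['tcp_rot'],s['finger_gap'],s['ft_force'])
p,d,P=snap('side'); cv2.imwrite('pics/side1.png',cv2.resize(p[150:300,200:360],None,fx=4,fy=4,interpolation=2))
to(605,125,112,12)
```

```text
3.9 [486.34184812  16.92247752 114.28739255] [ 1.79983581e+02 -3.98546695e-02  1.20246620e+01] 29.07012330930598 [-1.00726638 -0.04720773 -2.76221386]
shift [139.3 -80.8   1.1] turn [-0.0003  0.0013  0.0004]
```

View pics/side1.png

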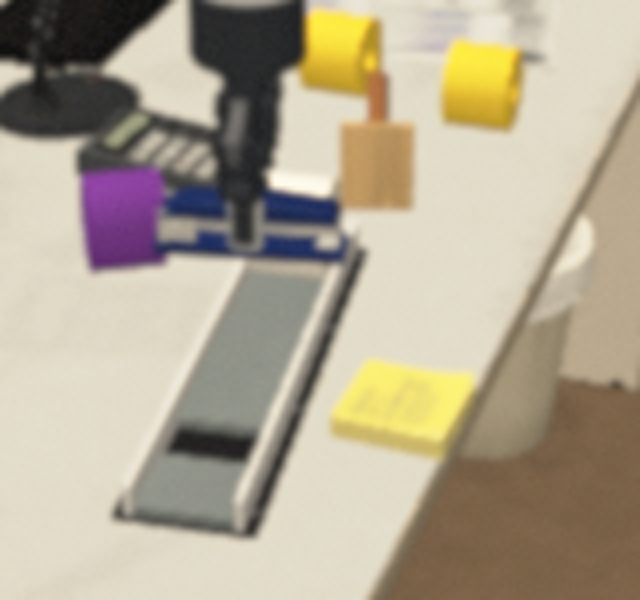

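The stapler is held level at crop (250,225) and the track below is clear. Moving it aside.

Request:
jog_arm(
  rows=[
    [[35,-20,0],[0,0,0]],
    [[75,-43,0],[0,0,0]],
    [[115,-66,0],[0,0,0]],
    [[139,-81,0],[0,0,0]],
    [[139,-81,30],[0,0,0]],
    [[139,-81,65],[0,0,0]],
    [[139,-81,90],[0,0,0]],
    [[139,-81,98],[0,0,0]],
    [[139,-81,103],[0,0,0]],
    [[139,-81,103],[0,0,0]],
  ],
)

```text
time: 4.95
tool_pos: [605.2, 125.0, 11.0]
tcp_rot: [-180.0, 0.0, 12.0]
ft_force: [0.7, -0.5, -1.8]
finger_gap: 29.0
grip_force: 63.0
```

Request:
jog_arm(
  rows=[
    [[0,0,1],[0,0,0]],
    [[0,0,2],[0,0,0]],
    [[0,0,3],[0,0,0]],
    [[0,0,3],[0,0,0]],
  ],
)

```text
time: 5.35
tool_pos: [605.7, 125.2, 8.8]
tcp_rot: [180.0, -0.0, 12.0]
ft_force: [0.5, 0.2, -1.9]
finger_gap: 28.9
grip_force: 63.0
```

Request:
jog_arm(
  rows=[
    [[0,0,1],[0,0,0]],
    [[0,0,2],[0,0,0]],
    [[0,0,2],[0,0,0]],
  ],
)

```text
time: 5.65
tool_pos: [605.6, 125.2, 8.1]
tcp_rot: [180.0, -0.0, 12.0]
ft_force: [-8.6, -1.5, 12.9]
finger_gap: 28.7
grip_force: 66.0
```

Request:
jog_arm(
  rows=[
    [[0,0,0],[0,0,0]],
    [[0,0,0],[0,0,0]],
    [[0,0,0],[0,0,0]],
    [[0,0,0],[0,0,0]],
    [[0,0,-15],[0,0,0]],
    [[0,0,-50],[0,0,0]],
    [[0,0,-100],[0,0,0]],
    [[0,0,-150],[0,0,0]],
    [[0,0,-150],[0,0,0]],
    [[0,0,-150],[0,0,0]],
  ],
  grip=70,
)

```text
time: 6.65
tool_pos: [607.1, 125.4, 159.9]
tcp_rot: [180.0, -0.3, 12.0]
ft_force: [0.1, -0.5, -1.1]
finger_gap: 69.9
grip_force: 0.0
```

Run:
```python
from h import *
s=r.sense();print(s['time'],s['tool_pos'],s['tcp_rot'],s['finger_gap'],s['ft_force'])
to(505.5,-323.5,120,108)
p,d,P=snap('top')
Q=P[150:230,160:260].reshape(-1,3);Q=Q[(Q[:,2]>8)&(Q[:,2]<60)&(Q[:,0]>530)&(Q[:,0]<670)&(Q[:,1]>70)&(Q[:,1]<190)]
b=cv2.minAreaRect(Q[:,:2].astype(np.float32));print(b,np.percentile(Q[:,2],[5,50,95]))
```

```text
6.65 [607.07425787 125.36247699 159.93185692] [179.97072573  -0.32251659  12.02150999] 69.88804013834738 [ 0.12919159 -0.45794872 -1.07859474]
shift [-193.1  417.8   39.1] turn [ 0.0051 -0.0038 -1.6751]
((603.959716796875, 121.94415283203125), (114.85057067871094, 32.323211669921875), 11.094958305358887) [24.18776702 35.35730477 39.98392287]
```

Request:
jog_arm(
  rows=[
    [[-193,418,0],[0,0,-1.4]],
    [[-193,418,0],[0,0,-1.4]],
    [[-193,418,0],[0,0,-1.4]],
    [[-193,418,0],[0,0,-1.4]],
    [[-193,418,0],[0,0,-1.4]],
    [[-193,418,0],[0,0,-1.4]],
    [[-193,418,0],[0,0,-1.4]],
    [[-193,418,0],[0,0,-1.4]],
    [[-193,418,0],[0,0,-1.4]],
    [[-193,418,0],[0,0,-1.4]],
  ],
  grip=60,
)

```text
time: 7.7
tool_pos: [501.4, -325.4, 154.1]
tcp_rot: [-179.8, -0.1, 92.5]
ft_force: [-0.2, -0.2, 0.4]
finger_gap: 60.0
grip_force: 0.0
```

Run:
```python
from h import *
s=r.sense();print(s['time'],s['tool_pos'],s['tcp_rot'],s['joint_pos'])
to(505.5,-323.5,100,108)
```

```text
7.7 [ 501.44708293 -325.43905413  154.05630289] [-1.79824722e+02 -1.24697273e-01  9.25217146e+01] [-3.78854173e+01  1.00560270e+01  9.05793103e+01 -1.89792880e-02
  7.95789603e+01 -4.04038548e+01]
shift [ 1.6  4.3 54. ] turn [-0.0027 -0.0026 -0.2701]
```

Request:
jog_arm(
  rows=[
    [[1.6,4.3,20],[0,0,-0.135]],
    [[1.6,4.3,40],[0,0,-0.27]],
    [[1.6,4.3,54],[0,0,-0.27]],
    [[1.6,4.3,54],[0,0,-0.27]],
  ],
)

```text
time: 8.1
tool_pos: [505.4, -320.2, 97.9]
tcp_rot: [-179.7, -0.4, 107.5]
ft_force: [-0.2, 0.8, 0.0]
finger_gap: 59.8
grip_force: 0.0
```

Run:
```python
from h import *
s=r.sense();print(s['time'],s['tool_pos'],s['tcp_rot'])
to(505.5,-323.5,46,108)
```

```text
8.1 [ 505.37539768 -320.20852755   97.91159638] [-179.74831641   -0.35280138  107.47888345]
shift [-3.5 -0.6 51.9] turn [-0.0044 -0.0062 -0.0091]
```

Request:
jog_arm(
  rows=[
    [[-1.5,0,20],[0,0,0]],
    [[-1.5,0,40],[0,0,0]],
    [[-1.5,0,52],[0,0,0]],
    [[-1.5,0,52],[0,0,0]],
    [[-1.5,0,52],[0,0,0]],
  ],
)

```text
time: 8.6
tool_pos: [508.5, -323.5, 50.9]
tcp_rot: [180.0, 0.0, 107.7]
ft_force: [-0.3, 0.5, -0.1]
finger_gap: 60.0
grip_force: 0.0
```

Request:
jog_arm(
  rows=[
    [[0,0,0],[0,0,0]],
    [[0,0,0],[0,0,0]],
    [[0,0,0],[0,0,0]],
    [[0,0,0],[0,0,0]],
    [[0,0,0],[0,0,0]],
    [[0,0,0],[0,0,0]],
    [[0,0,0],[0,0,0]],
    [[0,0,0],[0,0,0]],
    [[0,0,0],[0,0,0]],
    [[0,0,0],[0,0,0]],
  ],
  grip=5,
  force=60,
)

```text
time: 9.6
tool_pos: [508.6, -323.8, 50.9]
tcp_rot: [180.0, 0.0, 107.7]
ft_force: [-1.9, 1.6, 4.3]
finger_gap: 16.9
grip_force: 60.8
```

Request:
jog_arm(
  rows=[
    [[0,0,-15],[0,0,0]],
    [[0,0,-35],[0,0,0]],
    [[0,0,-45],[0,0,0]],
    [[0,0,-45],[0,0,0]],
    [[0,0,-45],[0,0,0]],
  ],
)

```text
time: 10.1
tool_pos: [508.3, -323.5, 95.2]
tcp_rot: [180.0, 0.0, 107.7]
ft_force: [-0.4, 0.4, -1.4]
finger_gap: 17.1
grip_force: 59.9
```

Run:
```python
from h import *
s=r.sense();print(s['time'],s['tool_pos'],s['tcp_rot'],s['ft_force'],s['finger_gap'])
to(524.3,-247.7,95,97.8)
```

```text
10.1 [ 508.28447816 -323.5283701    95.18538527] [1.79993719e+02 5.45447764e-03 1.07704749e+02] [-0.38526429  0.3708657  -1.42022611] 17.142971840859527
shift [67.4 38.3  0.2] turn [1.000e-04 1.000e-04 1.729e-01]
```

Request:
jog_arm(
  rows=[
    [[5,10,0],[0,0,0.04]],
    [[20,22,0],[0,0,0.1]],
    [[35,33,0],[0,0,0.16]],
    [[50,38,0],[0,0,0.173]],
    [[60,38,0],[0,0,0.173]],
    [[67,38,0],[0,0,0.173]],
    [[67,38,0],[0,0,0.173]],
    [[67,38,0],[0,0,0.173]],
  ],
)

```text
time: 10.9
tool_pos: [523.9, -248.6, 95.2]
tcp_rot: [-180.0, 0.0, 97.8]
ft_force: [0.2, 0.0, -0.6]
finger_gap: 17.2
grip_force: 59.9
```

Run:
```python
from h import *
s=r.sense();print(s['time'],s['tool_pos'],s['tcp_rot'],s['ft_force'])
a=np.radians(7.8);O=np.array([490.5,-1]);ux=np.array([np.cos(a),np.sin(a)]);uy=np.array([-ux[1],ux[0]])
p,d,P=snap('top'); U=P[...,:2]@ux-O@ux;V=P[...,:2]@uy-O@uy;Z=P[...,2]
m=(Z>80)&(np.abs(U)<33)&(V>-165)&(V<-80);print('roll v',V[m].mean(),U[m].mean(),m.sum())
m=(Z>80)&(Z<135)&(np.abs(U)<50)&(V>-200)&(V<-168);print('blade',m.sum(),np.percentile(V[m],[5,50,95]),np.percentile(U[m],[2,50,98]),np.percentile(Z[m],[5,50,95]))
q=np.polyfit(U[m],V[m],1);print('blade tilt deg',np.degrees(np.arctan(q[0])))
cv2.imwrite('pics/top2.png',cv2.resize(p[180:260,180:350],None,fx=4.5,fy=4.5,interpolation=2))
p,d,P=snap('side');U=P[...,:2]@ux-O@ux;V=P[...,:2]@uy-O@uy;Z=P[...,2]
m=(np.abs(U)<50)&(V>-200)&(V<-168)&(Z>30);print('side blade',m.sum(),np.percentile(V[m],[5,50,95]),np.percentile(U[m],[2,50,98]),np.percentile(Z[m],[1,5,50,95]))
cv2.imwrite('pics/side2.png',cv2.resize(p[130:300,220:330],None,fx=3.5,fy=3.5,interpolation=2))
```

```text
10.9 [ 523.89738342 -248.5973481    95.21863489] [-1.79993545e+02  1.44112961e-02  9.77952188e+01] [ 0.24666191  0.01994463 -0.62408719]
roll v -131.36302412111195 -5.041048775552529 436
blade 38 [-198.89108378 -192.27153318 -189.77366491] [-30.43008078 -17.75357331  -0.77188397] [ 91.57868172 118.43429309 124.61392622]
blade tilt deg -10.615204700348002
side blade 881 [-196.36754514 -187.66193485 -170.5786864 ] [-28.7795023   12.89566073  42.54295362] [ 57.40060138  66.71914727 429.75440282 508.08298264]
```

View pics/top2.png

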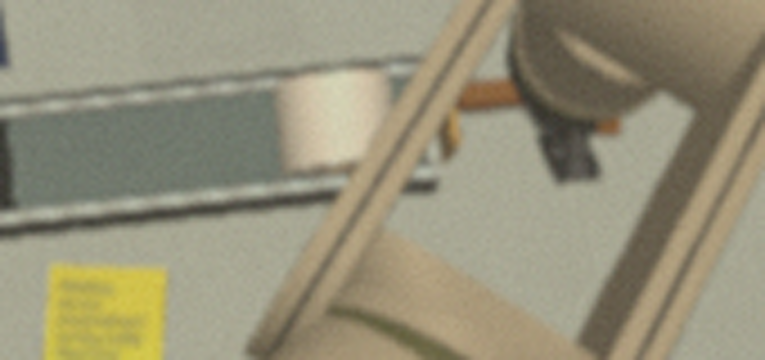

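View pics/side2.png

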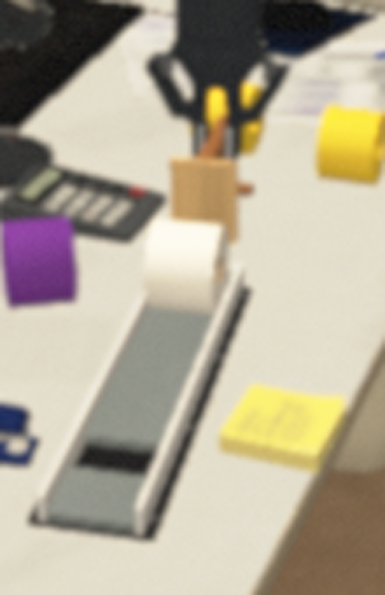

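The top crop shows the handle parallel to the track, with the blade at (452,130) behind the roll at (335,120). The side crop shows the blade upright behind the roll at (205,195). Lowering to just above the rails, then a gentle push.

Request:
jog_arm(
  rows=[
    [[3,0,3],[0,0,0]],
    [[9,0,7],[0,0,0]],
    [[15,0,10],[0,0,0]],
    [[18,0,10],[0,0,0]],
    [[19,0,10],[0,0,0]],
    [[21,0,10],[0,0,0]],
    [[24,0,10],[0,0,0]],
    [[28,0,10],[0,0,0]],
    [[32,0,10],[0,0,0]],
    [[37,0,10],[0,0,0]],
  ],
)

```text
time: 12.0
tool_pos: [519.1, -211.2, 85.3]
tcp_rot: [180.0, 0.0, 97.8]
ft_force: [0.7, 0.8, -1.6]
finger_gap: 16.9
grip_force: 59.9
```

Request:
jog_arm(
  rows=[
    [[6,0,0],[0,0,0]],
    [[12,0,0],[0,0,0]],
    [[18,0,0],[0,0,0]],
    [[24,0,0],[0,0,0]],
    [[30,0,0],[0,0,0]],
    [[36,0,0],[0,0,0]],
    [[42,0,0],[0,0,0]],
    [[48,0,0],[0,0,0]],
    [[54,0,0],[0,0,0]],
    [[60,0,0],[0,0,0]],
  ],
)

```text
time: 13.0
tool_pos: [510.9, -151.6, 85.3]
tcp_rot: [180.0, 0.0, 97.8]
ft_force: [0.7, 0.3, -1.5]
finger_gap: 16.7
grip_force: 59.9
```

```bash
cat >> h.py <<'E'
def chk():
    s=r.sense();print(s['time'],s['tool_pos'],s['tcp_rot'],s['ft_force'],s['finger_gap'])
    a=np.radians(7.8);O=np.array([490.5,-1]);ux=np.array([np.cos(a),np.sin(a)]);uy=np.array([-ux[1],ux[0]])
    t=s['tool_pos'][:2]-O;print('tcp u,v',t@ux,t@uy,'blade front',t@uy+61)
    for n in('top','side'):
        p,d,P=snap(n); U=P[...,:2]@ux-O@ux;V=P[...,:2]@uy-O@uy;Z=P[...,2]
        m=(Z>70)&(Z<95)&(np.abs(U)<30)&(V>t@uy+63)&(p.min(-1)>130)
        if m.sum()>5: print(n,'roll v',V[m].min(),V[m].mean(),V[m].max(),'u',U[m].min(),U[m].max(),'z',np.percentile(Z[m],98),m.sum())
    return p
E
python3 -c "
from h import *
chk()"
```

```text
13.0 [ 510.93176292 -151.60852759   85.31746317] [1.79997355e+02 9.73846723e-04 9.77913823e+01] [ 0.71018558  0.33044395 -1.53603815] 16.704257797087458
tcp u,v -0.1971975490252657 -151.9879818677821 blade front -90.98798186778211
top roll v -87.493699801974 -60.00761441492733 -22.554279245292847 u -28.972567771996637 26.85610835357312 z 88.23179047966961 117
side roll v -88.81686872864151 -35.89996810789349 -14.071390545058335 u -29.96060477135029 29.16570041617848 z 88.97818011342596 285
```

Request:
jog_arm(
  rows=[
    [[6,0,0],[0,0,0]],
    [[12,0,0],[0,0,0]],
    [[18,0,0],[0,0,0]],
    [[24,0,0],[0,0,0]],
    [[30,0,0],[0,0,0]],
    [[36,0,0],[0,0,0]],
    [[42,0,0],[0,0,0]],
    [[48,0,0],[0,0,0]],
    [[54,0,0],[0,0,0]],
    [[60,0,0],[0,0,0]],
  ],
)

```text
time: 14.1
tool_pos: [502.8, -92.1, 85.3]
tcp_rot: [-180.0, -0.0, 97.8]
ft_force: [0.2, 0.0, -0.4]
finger_gap: 17.3
grip_force: 59.9
```

Request:
jog_arm(
  rows=[
    [[6,0,0],[0,0,0]],
    [[12,0,0],[0,0,0]],
    [[18,0,0],[0,0,0]],
    [[24,0,0],[0,0,0]],
    [[30,0,0],[0,0,0]],
    [[35,0,0],[0,0,0]],
    [[40,0,0],[0,0,0]],
    [[45,0,0],[0,0,0]],
    [[50,0,0],[0,0,0]],
    [[55,0,0],[0,0,0]],
  ],
)

```text
time: 15.1
tool_pos: [495.3, -37.8, 85.3]
tcp_rot: [-180.0, 0.0, 97.8]
ft_force: [-0.5, 0.7, -2.1]
finger_gap: 17.0
grip_force: 59.9
```

```bash
python3 -c "
from h import *
chk()"
```

```text
15.1 [495.32533929 -37.7870239   85.28607552] [-1.79998317e+02  9.83277523e-04  9.77898923e+01] [-0.51824763  0.67616812 -2.11587015] 16.983578531945284
tcp u,v -0.21187752606200191 -37.10153817447956 blade front 23.898461825520442
top roll v 31.51970323548244 50.96657972635939 74.68811748985688 u -29.004391266840855 19.697199485728788 z 91.16035566154513 213
side roll v 25.922794832295246 85.06034290692843 106.39343876285872 u -29.73958354926981 28.848864256140985 z 89.40466934948032 345
```

Request:
jog_arm(
  rows=[
    [[4,0,0],[0,0,0]],
    [[8,0,0],[0,0,0]],
    [[12,0,0],[0,0,0]],
    [[16,0,0],[0,0,0]],
    [[20,0,0],[0,0,0]],
    [[23,0,0],[0,0,0]],
    [[26,0,0],[0,0,0]],
    [[28,0,0],[0,0,0]],
    [[28,0,0],[0,0,0]],
    [[28,0,0],[0,0,0]],
  ],
)

```text
time: 16.2
tool_pos: [491.6, -10.4, 85.3]
tcp_rot: [180.0, 0.0, 97.8]
ft_force: [0.0, -0.7, -1.4]
finger_gap: 17.4
grip_force: 59.9
```

```bash
python3 -c "
from h import *
p=chk();cv2.imwrite('pics/side3.png',cv2.resize(p[130:300,200:330],None,fx=3.5,fy=3.5,interpolation=2))"
```

```text
16.2 [491.62698832 -10.43105901  85.31815122] [1.79997239e+02 4.42659451e-03 9.77990419e+01] [ 0.01604872 -0.73305059 -1.36732241] 17.41725047696756
tcp u,v -0.16338033101507948 -9.496751210523323 blade front 51.50324878947668
top roll v 76.79588261738448 93.025649062102 108.71766881343694 u -28.69726883445412 16.616864192760772 z 83.55587488311052 133
side roll v 93.88888345741636 122.54980052700827 142.40127031128893 u -29.963661053925478 28.831799951837468 z 83.52709958803005 289
```

View pics/side3.png

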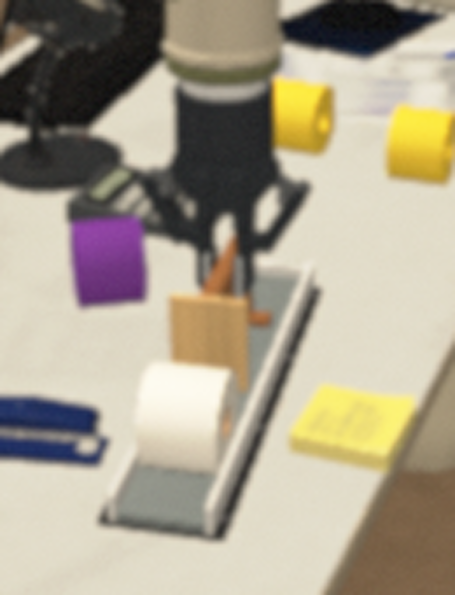

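The roll is in the cradle: its top is at z≈83.5 mm, and it shows at crop (185,415) with the blade clear behind it. Backing off and returning the pusher.

Request:
jog_arm(
  rows=[
    [[-4,0,0],[0,0,0]],
    [[-14,0,0],[0,0,0]],
    [[-30,0,-5],[0,0,0]],
    [[-55,0,-15],[0,0,0]],
    [[-85,0,-30],[0,0,0]],
    [[-115,0,-30],[0,0,0]],
    [[-145,0,-30],[0,0,0]],
    [[-175,0,-30],[0,0,0]],
    [[-205,0,-30],[0,0,0]],
    [[-235,0,-30],[0,0,0]],
  ],
)

```text
time: 17.3
tool_pos: [523.2, -245.5, 115.2]
tcp_rot: [-180.0, 0.0, 97.8]
ft_force: [1.1, 0.2, -1.9]
finger_gap: 17.0
grip_force: 59.9
```

Request:
jog_arm(
  rows=[
    [[-30,0,0],[0,0,0]],
    [[-55,0,0],[0,0,0]],
    [[-72,0,0],[0,0,0]],
    [[-80,0,0],[0,0,0]],
    [[-80,0,15],[0,0,0]],
    [[-80,0,35],[0,0,0]],
    [[-80,0,50],[0,0,0]],
    [[-80,0,58],[0,0,0]],
    [[-80,0,60],[0,0,0]],
    [[-80,0,60],[0,0,0]],
  ],
)

```text
time: 18.3
tool_pos: [534.3, -322.1, 55.1]
tcp_rot: [-180.0, -0.0, 97.8]
ft_force: [-0.6, -0.0, -1.6]
finger_gap: 16.8
grip_force: 59.9
```

```bash
python3 -c "
from h import *
chk()"
```

```text
18.3 [ 534.30663747 -322.11313162   55.10431773] [-1.79983609e+02 -1.85029763e-02  9.78193190e+01] [-5.58621544e-01 -6.01385103e-04 -1.55297822e+00] 16.79129674817916
tcp u,v -0.17872100375125455 -324.0873845839605 blade front -263.0873845839605
top roll v 78.74720905498593 107.70351310739325 138.19803679646748 u -28.88965960553844 29.253882509448374 z 85.27980762851045 406
side roll v -258.7463806124448 121.12004872357544 142.02349486536866 u -29.997165148946408 28.663482174814533 z 83.36692912106928 288
```

Request:
jog_arm(
  rows=[
    [[0,0,1.5],[0,0,0]],
    [[0,0,3],[0,0,0]],
    [[0,0,4],[0,0,0]],
    [[0,0,4.5],[0,0,0]],
    [[0,0,4.5],[0,0,0]],
  ],
)

```text
time: 18.9
tool_pos: [534.3, -322.5, 51.0]
tcp_rot: [180.0, 0.0, 97.8]
ft_force: [-0.5, 1.7, 0.3]
finger_gap: 17.0
grip_force: 60.1
```

Request:
jog_arm(
  rows=[
    [[0,0,0.3],[0,0,0]],
    [[0,0,0.3],[0,0,0]],
    [[0,0,0.3],[0,0,0]],
    [[0,0,0.3],[0,0,0]],
    [[0,0,0.3],[0,0,0]],
    [[0,0,0.3],[0,0,0]],
  ],
  grip=60,
)

```text
time: 19.5
tool_pos: [534.3, -322.5, 50.5]
tcp_rot: [180.0, 0.0, 97.8]
ft_force: [0.8, 1.0, 0.0]
finger_gap: 60.4
grip_force: 0.0
```

Request:
jog_arm(
  rows=[
    [[0,0,-10],[0,0,0]],
    [[0,0,-35],[0,0,0]],
    [[0,0,-75],[0,0,0]],
    [[0,0,-115],[0,0,0]],
    [[-20,0,-150],[0,0,0]],
    [[-60,0,-150],[0,0,0]],
    [[-100,0,-150],[0,0,0]],
    [[-120,0,-150],[0,0,0]],
    [[-120,0,-150],[0,0,0]],
    [[-120,0,-150],[0,0,0]],
  ],
)

```text
time: 20.5
tool_pos: [550.4, -441.4, 200.7]
tcp_rot: [180.0, -0.0, 97.8]
ft_force: [-0.2, -0.5, 0.2]
finger_gap: 60.3
grip_force: 0.0
```

```bash
python3 -c "
from h import *
chk()
p,d,P=snap('top');cv2.imwrite('pics/top4.png',cv2.resize(p[100:290,120:400],None,fx=2.8,fy=2.8,interpolation=2))"
```

```text
20.5 [ 550.41552188 -441.44357433  200.69321143] [ 1.79997748e+02 -2.37811557e-02  9.77516309e+01] [-0.1810338  -0.49238858  0.16281997] 60.30000216680777
tcp u,v -0.4138779048600623 -444.49998946188964 blade front -383.49998946188964
top roll v -377.43384985338514 106.38164020976784 138.7085120996553 u -28.675814616943455 28.787700611220487 z 84.77545928774497 413
side roll v -269.2687198594492 110.32362384799576 143.46492206230306 u -29.92446134800656 29.120370754394173 z 83.39536182798767 294
```

View pics/top4.png

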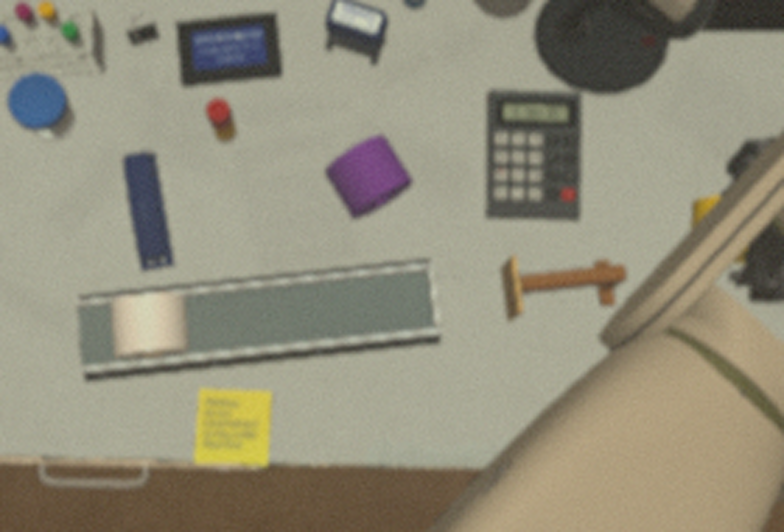

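The picture shows the roll in the cradle (150,325), the pusher standing (560,280), the stapler clear of the track (148,210) and the bystanders unmoved. Handing in.

```bash
python3 -c "
from h import *
print(r.hand_in())"
```

```text
the job is handed in; nothing more can be done
None
```

I've handed the job in at about 20.6 s on the robot's clock: the roll rests in the cradle, the stapler is set aside upright on the desk, and the pusher stands clear of the track, with the other things left where they were.

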